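# Mesh the burr rotor in the tea mill and hold it down

### The job

Take the square-headed burr rotor out of the wooden storage block, turn it so that the four splines of its stem mesh with the cross slot in the tea mill's drive boss, and slide it fully home, flange flush on the boss. A spring in the slot pushes it back out, so do not let go but keep pressing it down: the job finishes with you still holding it home, ready for a colleague to fit the locking pin. Leave the two round-headed rotors in the block and everything else where they are.

Things in the scene. Friction and masses are not known exactly. Their poses are not given: they have to be found in the camera images.
- rotor_head (a point): Centre of the square steel head of the burr rotor, the only rotor with a square head: 26 x 26 mm, 36 mm tall, gripped on two opposite flats. This point is 18 mm below the head's top, 48 mm above the flange's underside, 72 mm above the stem's lower end. z is up along the rotor; x and y are square to the flats and along the splines (a quarter turn looks the same).
- rotor_seat (a point): Same rotor: centre of the underside of its steel flange (52 mm diameter, 5 mm thick), which comes to rest on the boss. Below it, the stem, 24 mm long: a cross of four splines 10 mm wide that reach 16 mm from the axis, lower edges rounded (5 mm radius). Above the flange: white conical ceramic burr, 25 mm tall, 44 mm wide below, 32 mm above. Axes as rotor_head.
- rotor: The whole square-headed rotor: 90 mm tall, 0.17 to 0.29 kg, origin at the centre of the stem's lower end, axes as rotor_head. It starts upright at any yaw in one of the three holes of the block.
- block: Fixed light-wood storage block, 90 x 300 x 45 mm (x, y, z of its own frame), origin at the centre of its underside. Three plain round through holes of 41 mm diameter on its own y axis at -100, 0 and +100 mm hold the three rotors, which hang upright by their flanges; its top is at 45 mm.
- mill: Fixed grey tea mill on the counter: round housing 156 mm in diameter with a catch ring 66 mm high around an open moat; black plug socket at the rim. Origin at the centre of its underside, z up.
- boss_top (a point): Centre of the top face of the mill's drive boss, 74 mm above the counter, on the mill's axis: a 54 x 54 mm square steel block with a cross-shaped slot of four arms 12.5 mm wide that reach 17.5 mm from the axis, 27 mm deep. x and y point along the arms, z up. The boss turns about z, at any angle at the start, but stiffly (0.3 N m of friction): it stays put in practice.
- ejector (a joint): Travel (m) of the sprung brass pin, 10 mm in diameter, in the middle of the slot, pressed down by the stem: 0 at rest, its top 12 mm below the boss's top face; 0.012 when the rotor is fully home. Spring 0.5 N/mm with 3 N of preload: 9 N at home. Let go, the rotor is pushed up again by 12 mm.
- round_rotor: Bystander in the block: similar rotor with a plain round stem and a round steel head 26 mm in diameter, top at 103 mm above the counter. Origin: lower end of its stem.
- knob_rotor: Bystander in the block: similar rotor with a plain round stem and a 32 mm dark wooden ball for a head, top at 117 mm. Origin: lower end of its stem.
- plates: Bystander: stack of plates, 124 mm wide, 41 mm tall; origin at the centre of its underside.
- bowl: Bystander: dark bowl, 100 mm wide, 50 mm tall; origin at the centre of its underside.
- cup: Bystander: blue tea cup, 68 mm wide, 62 mm tall; origin at the centre of its underside.
- caddy: Bystander: steel tea caddy, 68 mm wide, 100 mm tall; origin at the centre of its underside.
- darkbox: Bystander: dark blue box 80 x 110 x 50 mm; origin at the centre of its underside.
Mind the look-alikes: they are no part of the job. What is meant by the mill is not blue, red or turquoise, and is the smaller of those in its own colour.

How it is judged:
By the outcome, as a careful person would: the job done as asked, in the order asked, and still so for the second after the job is handed in, while the arm keeps its last pose, push and grip.
It also fails if it takes over 40 s, if anything falls off the work surface, if the arm or the gripper's body presses on something with over 40 N, if the wrist force passes 120 N, or if a joint passes its speed limit or range.

### The arm

A 6-joint arm with a two-finger parallel gripper is mounted at the origin on the work surface. World frame = base frame: x ahead of the robot, y to its left, z up, the work surface at z = 0. Lengths are in m, angles in rad, forces in N, time in s.
With the tool pointing down it reaches from about 0.375 to 0.975 m from the base axis. Payload 3.8 kg.
Tool frame: the origin (TCP) lies on the centre line of the jaws, within the pads' length; the fingertips stand 14 mm ahead of it and the grasp point (between the pads) lies 5 mm behind it; x points along the fingers, y is the direction in which the jaws open and shut, and the axes are right-handed (so a half turn about x gives the same grasp; the last joint's range is limited). The gripper opens to 85 mm and grips with 20 to 120 N. Pads are 22 mm wide; open, the fingers measure 114 mm over their backs; the gripper's body (76 mm by 85 mm) begins 54 mm behind the grasp point. The pads swing forward as they close: fully open they stand 13 mm farther back than shut.
Start: joints at [-1.305, 0.264, 1.604, -0, 1.274, -0.037], TCP at [0.201, -0.644, 0.245] pointing down, gripper open.
Joint ranges: [-2.63, 2.63], [-0.94, 2.18], [0.31, 2.57], [-1.31, 4.45], [0, 2.66], [-2.55, 2.55]. Speed limits (rad/s): [2.57, 2.57, 3.14, 3.14, 3.14, 3.14].

### API

Orientations are given as a rotation vector (axis times angle).
In Python, from workcell import bot gives the robot as it stands.
- The arm moves only by the shell command python3 -m creep 'ROWS' [FORCE]. ROWS is JSON, a list of rows, each an object with "grip": the finger opening in cm, from 0 to 8.54; "dp": the shift along the tool's x, y, z in cm, a list of three; "rotation": the turn, a rotation vector about the tool's x, y, z in rad, a list of three. A call has 1 to 5 rows; each row is the pose to reach, as a shift and turn from the pose commanded when the call began, along the tool's axes at that moment; what a row does not reach only later rows make up. A row lasts 1/12 s, in which the tool goes at most 41.7 mm and 7.16 degrees, less where a joint would pass 70% of its speed; a pose out of reach is approached as far as the arm can. A call with a gripper value outside its range is refused whole. The fingers move at their own pace and stop on an object; FORCE is the grip in N (left out, the last holds). Time passes only in rows, so rows that repeat a pose let the fingers close. It gives the time, the measured TCP pose, the force and the opening at its end, in the units of the state.
- bot.read_state(): the state, without advancing time (a new reading comes with each control period).
- bot.read_camera(name): name is "scene" or "top"; returns (picture, depth): 400x640x3 uint8, red, green, blue; 400x640 float32, m along the optical axis (not along the pixel's ray), 0 where there is no reading.
- bot.get_calibration(name): a dict with "fx", "fy", "cx", "cy" (pixels), "rvec" (rotation vector, rad) and "tvec" (3), from world to camera coordinates, as OpenCV has them. Camera axes: x right, y down, z forward; pixel columns grow to the right and rows downward; lengths in m; the calibration is good to about 2 mm. A picture is of the moment at which its call begins. get_calibration takes no time and is no camera call.
- bot.finish_job(): hands the job in, once; it reports no verdict.
The state is a dict: "time": time; "q": joint angles; "joint_vel": joint speeds; "joint_torque": joint torques, N m; "tool_pos": TCP position; "tcp_rot": TCP orientation; "wrist_force": force on the tool from outside, world axes, zero at the start; "torque": the same for the moment, N m; "width": opening from 0.0 (shut) to 1.0 (fully open).
Only numpy, scipy, OpenCV 4.12 (cv2) and the standard library are available. Lean on these libraries where they do the work, as an engineer would, in place of code of your own. Each camera call takes 0.05 s, during which the arm holds its last target.

## Working session

There is one attempt and no reset: what is moved stays moved. The work goes in short steps, Python scripts to look and compute and a shell command to move; the robot and the scene stay as the last step left them, time stands still between calls to the robot, and variables do not carry over. Pictures are saved under pics/ and viewed, and the job is handed in when it is done.

```bash
ls; mkdir -p pics
python3 - <<'E'
from workcell import bot
import cv2, numpy as np
print(bot.read_state())
for n in("scene","top"):
    p,d=bot.read_camera(n); np.savez(f"pics/{n}0.npz",p=p,d=d)
    cv2.imwrite(f"pics/{n}0.png",p[:,:,::-1]); print(n,bot.get_calibration(n))
E
```

```text
pics
{'time': 0.0, 'q': array([-1.30488716e+00,  2.64777252e-01,  1.60537197e+00, -3.31725881e-05,
        1.27369003e+00, -3.69242470e-02]), 'joint_vel': array([ 8.26882972e-05, -3.92960696e-06,  1.02237397e-04, -1.11276629e-03,
       -1.09184589e-04, -1.36913246e-03]), 'joint_torque': array([-2.62555302e-03, -5.15116632e+01, -3.67317510e+01, -2.70700684e-04,
        1.31492992e-02,  6.47773120e-06]), 'tool_pos': array([ 0.20109198, -0.64362105,  0.24394684]), 'tcp_rot': array([ 2.0590018 ,  0.31654892, -2.05960208]), 'wrist_force': array([ 0.49091417,  0.15291434, -0.53958721]), 'torque': array([0.02652315, 0.04195673, 0.00485869]), 'width': 1.0027232708673823}
scene {'fx': 385.86908997568526, 'fy': 385.86908997568526, 'cx': 319.61940159370573, 'cy': 204.0928937068606, 'rvec': array([ 2.14288674,  0.6231958 , -0.28531962]), 'tvec': array([-0.39567395, -0.13175572,  1.42097817])}
top {'fx': 382.97859976871297, 'fy': 382.97859976871297, 'cx': 319.6369028452076, 'cy': 198.34593830044386, 'rvec': array([ 2.20666158, -2.1507867 ,  0.13728847]), 'tvec': array([-0.08852724,  0.50065166,  1.05652851])}
```

View pics/scene0.png

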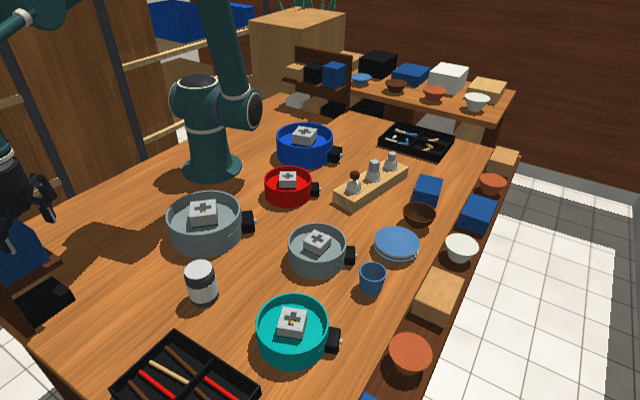

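View pics/top0.png

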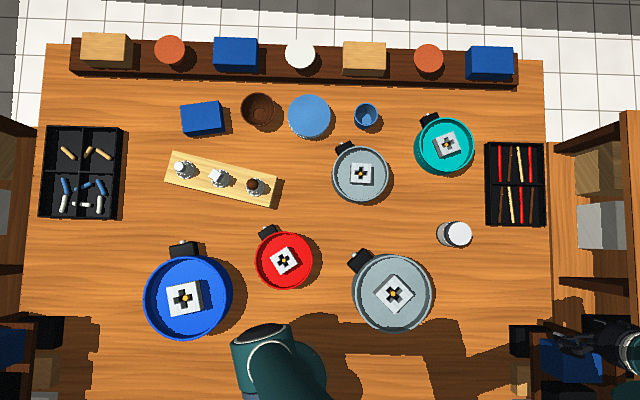

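Candidate mills in the top view are blue (187,297), red (284,260), turquoise (444,145), large grey (393,293) and small grey (361,174). The small grey one fits: it isn't blue, red or turquoise, and it's the smaller of the two greys. The rotors sit at (182,169), (218,178) and (256,186, the wooden ball). I'll enlarge to confirm.

Run:
```python
import cv2, numpy as np
t=cv2.imread('pics/top0.png'); s=cv2.imread('pics/scene0.png')
a=cv2.resize(t[145:215,160:285],(800,448),interpolation=cv2.INTER_CUBIC); cv2.imwrite('pics/c1.png',a)
a=cv2.resize(t[130:215,320:400],(560,595),interpolation=cv2.INTER_CUBIC); cv2.imwrite('pics/c2.png',a)
a=cv2.resize(s[140:215,325:415],(720,600),interpolation=cv2.INTER_CUBIC); cv2.imwrite('pics/c3.png',a)
```

```text
(no output)
```

View pics/c1.png

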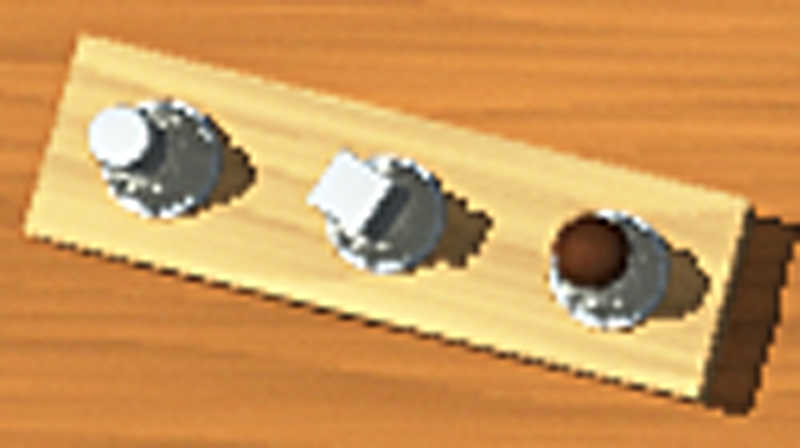

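View pics/c2.png

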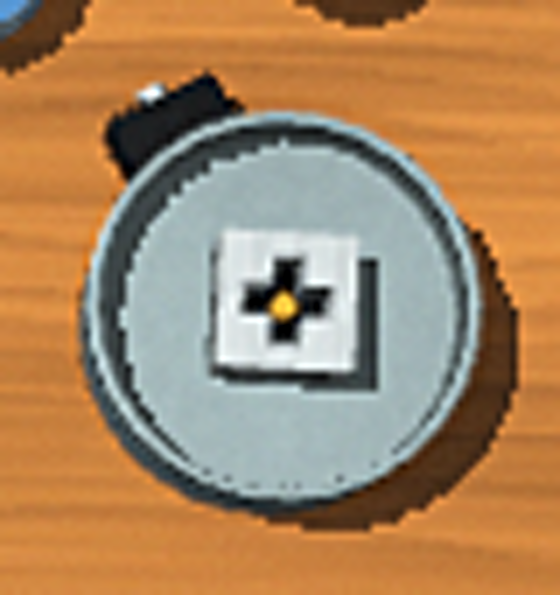

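View pics/c3.png

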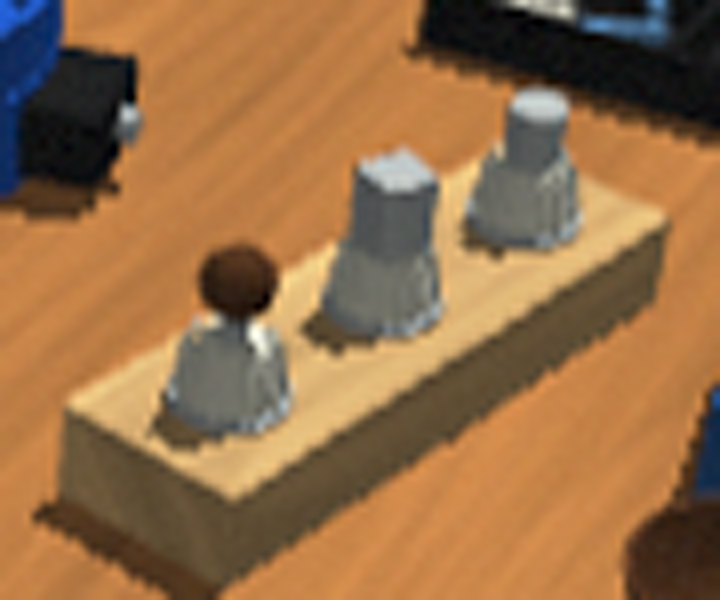

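The enlarged crops show the square head in the middle hole (top view 215,175) with a faceted block head. The small grey mill's boss is at (361,174). Now I'll measure both.

```bash
cat > h.py <<'E'
import cv2, numpy as np
from workcell import bot
from scipy.spatial.transform import Rotation as R
def cal(n):
    c=bot.get_calibration(n); K=np.array([[c['fx'],0,c['cx']],[0,c['fy'],c['cy']],[0,0,1]])
    return K,cv2.Rodrigues(c['rvec'])[0],c['tvec']
def ray(n,uv,z):
    K,r,t=cal(n); uv=np.atleast_2d(uv).astype(float)
    d=(np.linalg.inv(K)@np.c_[uv,np.ones(len(uv))].T).T@r
    o=-r.T@t
    return o+d*((z-o[2])/d[:,2])[:,None]
def cloud(n,d):
    K,r,t=cal(n); v,u=np.mgrid[:400,:640]
    c=np.stack([(u-K[0,2])/K[0,0]*d,(v-K[1,2])/K[1,1]*d,d],-1)
    return (c-t)@r
def proj(n,P):
    K,r,t=cal(n); return cv2.projectPoints(np.atleast_2d(P).astype(float),cv2.Rodrigues(r)[0],t,K,None)[0][:,0]
E
python3 - <<'E'
from h import *
def meas(n,box,zt,tol=.006,thr=None):
    f=np.load(f'pics/{n}0.npz'); P=cloud(n,f['d'])
    m=(abs(P[...,2]-zt)<tol)&(f['d']>0)
    b=np.zeros_like(m); b[box[1]:box[3],box[0]:box[2]]=1; m&=b
    print(n,'n',m.sum(),'z med',np.median(P[m][:,2]))
    c=max(cv2.findContours(m.astype('u1'),0,1)[0],key=cv2.contourArea)[:,0]
    h=np.argwhere(m)[:,::-1]
    W=ray(n,h,zt)[:,:2]*1000
    r=cv2.minAreaRect(W.astype('f4')); print(' mean',W.mean(0),'rect',r)
for n,b1,b2 in(('top',(200,160,236,195),(340,150,385,200)),('scene',(360,150,390,185),(295,222,340,262))):
    meas(n,b1,.111); meas(n,b2,.074)
E
```

```text
top n 106 z med 0.11023450189130804
 mean [548.90510056 202.0766757 ] rect ((548.6068115234375, 201.68231201171875), (27.773990631103516, 25.87066078186035), 59.46733093261719)
top n 328 z med 0.07326475403191238
 mean [ 569.83085074 -184.96262829] rect ((562.1887817382812, -192.81658935546875), (115.76301574707031, 124.46397399902344), 86.90884399414062)
scene n 51 z med 0.11060344045469243
 mean [551.76414384 195.63624284] rect ((552.126953125, 195.86669921875), (31.937150955200195, 35.20598602294922), 57.65192413330078)
scene n 302 z med 0.0738331643639768
 mean [ 573.01613381 -188.04019489] rect ((569.3767700195312, -194.27703857421875), (105.1158218383789, 146.6361541748047), 20.247262954711914)
```

Run:
```python
from h import *
def meas(n,box,zt,thr,pk=None):
    f=np.load(f'pics/{n}0.npz'); S=8
    x0,y0,x1,y1=box
    g=cv2.cvtColor(f['p'],cv2.COLOR_RGB2GRAY)[y0:y1,x0:x1]
    hsv=cv2.cvtColor(f['p'],cv2.COLOR_RGB2HSV)[y0:y1,x0:x1]
    G=cv2.resize(g,None,fx=S,fy=S,interpolation=cv2.INTER_CUBIC)
    Sat=cv2.resize(hsv[...,1],None,fx=S,fy=S,interpolation=cv2.INTER_LINEAR)
    m=((G>thr)&(Sat<60)).astype('u1')
    k,l,st,ce=cv2.connectedComponentsWithStats(m)
    i=1+np.argmax(st[1:,4]); 
    c=max(cv2.findContours((l==i).astype('u1'),0,cv2.CHAIN_APPROX_NONE)[0],key=cv2.contourArea)
    uv=(c[:,0]+.5)/S-.5+[x0,y0]
    W=ray(n,uv,zt)[:,:2]*1000
    r=cv2.minAreaRect(W.astype('f4')); M=cv2.moments(W.astype('f4').reshape(-1,1,2))
    print(n,'rect',np.round(r[0],1),np.round(r[1],1),round(r[2],1),'centroid',round(M['m10']/M['m00'],1),round(M['m01']/M['m00'],1),'area^.5',M['m00']**.5)
    o=cv2.cvtColor(G,cv2.COLOR_GRAY2BGR); cv2.drawContours(o,[c],-1,(0,0,255),1); return o
o=[meas('top',(205,165,225,185),.111,205),meas('top',(342,155,380,193),.074,180),
meas('scene',(364,154,386,170),.111,160),meas('scene',(297,224,336,262),.074,165)]
h=max(i.shape[0] for i in o)
o=[cv2.copyMakeBorder(i,0,h-i.shape[0],0,5,0) for i in o]
cv2.imwrite('pics/m1.png',np.vstack([np.hstack(o[:2]),np.hstack([cv2.copyMakeBorder(x,0,0,0,0,0) for x in o[2:]])[:,:o[0].shape[1]+o[1].shape[1]] if 0 else cv2.resize(np.hstack(o[2:]),(o[0].shape[1]+o[1].shape[1],h))]))
```

```text
top rect [548.6 203.6] [28.5 42.5] 69.5 centroid 548.9 202.5 area^.5 26.2857124314432
top rect [ 559.3 -180. ] [85.7 94.1] 1.1 centroid 565.4 -178.2 area^.5 66.50803038562634
scene rect [548.8 204.3] [25.4 26.2] 62.1 centroid 548.1 204.5 area^.5 23.581189908776086
scene rect [ 568.5 -182.4] [56.6 58.3] 86.3 centroid 569.3 -183.3 area^.5 53.34608452701305
```

View pics/m1.png

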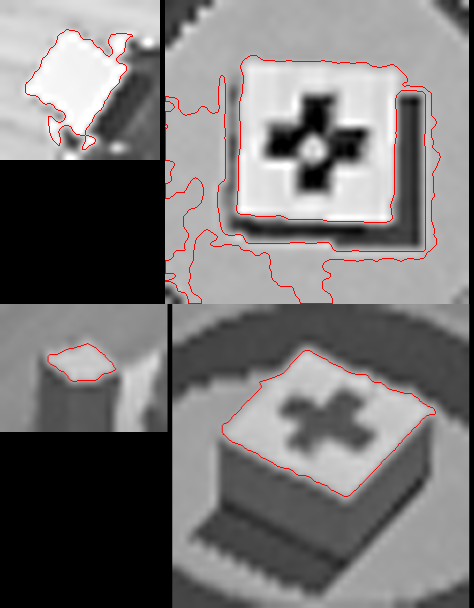

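```bash
cat >> h.py <<'E'
def meas(f,n,box,zt,thr,sat=60,inv=False,S=8,er=0):
    x0,y0,x1,y1=box
    g=cv2.cvtColor(f['p'],cv2.COLOR_RGB2GRAY)[y0:y1,x0:x1]
    hsv=cv2.cvtColor(f['p'],cv2.COLOR_RGB2HSV)[y0:y1,x0:x1]
    G=cv2.resize(g,None,fx=S,fy=S,interpolation=cv2.INTER_CUBIC)
    Sat=cv2.resize(hsv[...,1],None,fx=S,fy=S,interpolation=cv2.INTER_LINEAR)
    m=((G<thr) if inv else (G>thr)&(Sat<sat)).astype('u1')
    if er: m=cv2.morphologyEx(m,cv2.MORPH_OPEN,np.ones((er,er),'u1'))
    k,l,st,ce=cv2.connectedComponentsWithStats(m)
    i=1+np.argmax(st[1:,4])
    c=max(cv2.findContours((l==i).astype('u1'),0,cv2.CHAIN_APPROX_NONE)[0],key=cv2.contourArea)
    uv=(c[:,0]+.5)/S-.5+[x0,y0]
    W=ray(n,uv,zt)[:,:2]*1000
    r=cv2.minAreaRect(W.astype('f4')); M=cv2.moments(W.astype('f4').reshape(-1,1,2))
    print(n,'rect',np.round(r[0],1),np.round(r[1],1),round(r[2],1),'centroid',round(M['m10']/M['m00'],1),round(M['m01']/M['m00'],1),'area^.5',round(M['m00']**.5,1))
    o=cv2.cvtColor(G,cv2.COLOR_GRAY2BGR); cv2.drawContours(o,[c],-1,(0,0,255),1); return o,W
E
python3 - <<'E'
from h import *
f=np.load('pics/top0.npz'); s=np.load('pics/scene0.npz')
o=[]
for a in (220,228,235): o.append(meas(f,'top',(205,165,225,185),.111,a,er=25)[0])
cv2.imwrite('pics/m2.png',np.hstack(o))
o=[]
for a in (195,205): o.append(meas(f,'top',(342,155,380,193),.074,a,er=9)[0])
o.append(meas(f,'top',(350,163,372,185),.074,110,inv=True)[0])
meas(s,'scene',(364,154,386,170),.111,150,er=9)
meas(s,'scene',(297,224,336,262),.074,160,er=9)
meas(s,'scene',(305,229,332,254),.074,130,inv=True)
cv2.imwrite('pics/m3.png',np.hstack(o[:2]))
# block angle
hsv=cv2.cvtColor(f['p'],cv2.COLOR_RGB2HSV); print(hsv[185,200],hsv[200,150])
# flange circle centres in top
print(bot.read_state()['time'])
T=bot.read_state(); print(R.from_rotvec(T['tcp_rot']).as_matrix().round(4))
E
```

```text
top rect [549.3 203.5] [25.4 26.2] 57.9 centroid 549.4 203.0 area^.5 22.8
top rect [549.1 203.5] [25.  25.4] 57.9 centroid 549.3 203.0 area^.5 22.2
top rect [549.1 203.2] [24.3 24.5] 59.1 centroid 549.4 202.9 area^.5 21.6
top rect [ 572.6 -184.5] [54.  54.3] 87.4 centroid 572.6 -184.8 area^.5 52.7
top rect [ 572.4 -184.6] [52.8 53.5] 88.4 centroid 572.3 -184.7 area^.5 51.9
top rect [ 572.2 -184.3] [28.3 30.4] 45.0 centroid 572.2 -184.4 area^.5 22.0
scene rect [548.8 204. ] [25.9 26.8] 62.1 centroid 548.2 204.1 area^.5 23.9
scene rect [ 568.1 -182.3] [57.2 59.1] 86.3 centroid 569.1 -183.4 area^.5 54.0
scene rect [ 587.4 -205.6] [69.1 57.3] 33.7 centroid 589.5 -214.3 area^.5 44.8
[ 21 117 241] [ 14 177 212]
0.1
[[-6.000e-04  2.983e-01 -9.545e-01]
 [ 2.000e-03 -9.545e-01 -2.983e-01]
 [-1.000e+00 -2.100e-03 -1.000e-04]]
```

View pics/m2.png

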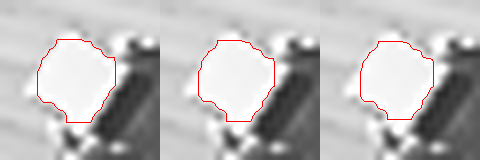

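View pics/m3.png

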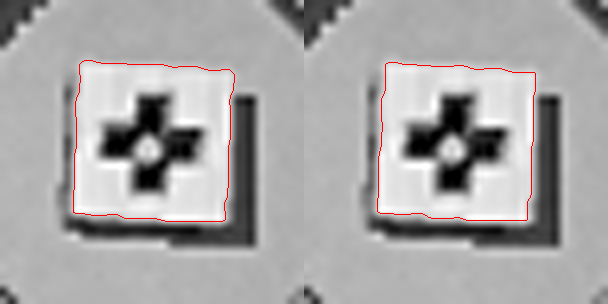

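```bash
cat > to.py <<'E'
# how far to go: x y z(mm) yaw(deg) -> dp (cm) and rotation in present tool axes
import sys; from h import *
x,y,z,a=map(float,sys.argv[1:5]); s=bot.read_state(); r=R.from_rotvec(s['tcp_rot'])
d=np.array([x,y,z])/1000-s['tool_pos']; a=np.radians(a)
X=np.array([0,0,-1]);Y=np.array([np.cos(a),np.sin(a),0]); t=R.from_matrix(np.c_[X,Y,np.cross(X,Y)])
print('t',round(s['time'],2),'pos mm',(s['tool_pos']*1000).round(1),'F',s['wrist_force'].round(1),'w',round(s['width'],3))
print('dp cm',(r.inv().apply(d)*100).round(2),'rot',(r.inv()*t).as_rotvec().round(4),'rows>=',round(max(np.linalg.norm(d)/.0417,np.degrees((r.inv()*t).magnitude())/7.16),1))
E
python3 to.py 480 -300 245 -50
```

```text
t 0.1 pos mm [ 201.1 -643.7  244.1] F [ 0.4 -1.1 -0.4] w 0.994
dp cm [ -0.04 -24.48 -36.87] rot [-0.3953 -0.0005  0.0021] rows>= 10.6
```

```bash
python3 -m creep '[{"grip":6,"dp":[0,-24.5,-36.9],"rotation":[-0.395,0,0]},{"grip":6,"dp":[0,-24.5,-36.9],"rotation":[-0.395,0,0]},{"grip":6,"dp":[0,-24.5,-36.9],"rotation":[-0.395,0,0]},{"grip":6,"dp":[0,-24.5,-36.9],"rotation":[-0.395,0,0]},{"grip":6,"dp":[0,-24.5,-36.9],"rotation":[-0.395,0,0]}]' 40; python3 to.py 500 -100 230 -30
```

```text
time: 0.52
tool_pos: [0.3331, -0.4807, 0.2446]
tcp_rot: [1.817, 0.662, -1.817]
wrist_force: [1.3, -1.3, 0.8]
width: 0.7
t 0.52 pos mm [ 333.1 -480.7  244.6] F [ 1.3 -1.3  0.8] w 0.7
dp cm [  1.49 -18.44 -37.26] rot [-0.349  -0.0004  0.0009] rows>= 10.0
```

```bash
python3 -m creep '[{"grip":6,"dp":[1.5,-18.4,-37.3],"rotation":[-0.349,0,0]},{"grip":6,"dp":[1.5,-18.4,-37.3],"rotation":[-0.349,0,0]},{"grip":6,"dp":[1.5,-18.4,-37.3],"rotation":[-0.349,0,0]},{"grip":6,"dp":[1.5,-18.4,-37.3],"rotation":[-0.349,0,0]},{"grip":6,"dp":[1.5,-18.4,-37.3],"rotation":[-0.349,0,0]}]'; python3 to.py 549 203.3 200 -30
```

```text
time: 0.93
tool_pos: [0.4165, -0.2899, 0.2373]
tcp_rot: [1.584, 0.915, -1.584]
wrist_force: [1.0, -0.6, 0.0]
width: 0.699
t 0.93 pos mm [ 416.5 -289.9  237.3] F [ 1.  -0.6  0. ] w 0.699
dp cm [  3.74 -13.21 -49.33] rot [-0.0005 -0.0002  0.0006] rows>= 12.3
```

```bash
python3 -m creep '[{"dp":[3.7,-13.2,-49.3],"rotation":[0,0,0],"grip":6},{"dp":[3.7,-13.2,-49.3],"rotation":[0,0,0],"grip":6},{"dp":[3.7,-13.2,-49.3],"rotation":[0,0,0],"grip":6},{"dp":[3.7,-13.2,-49.3],"rotation":[0,0,0],"grip":6},{"dp":[3.7,-13.2,-49.3],"rotation":[0,0,0],"grip":6}]'; python3 to.py 549 203.3 200 -30
```

```text
time: 1.35
tool_pos: [0.4701, -0.0892, 0.2223]
tcp_rot: [1.584, 0.914, -1.584]
wrist_force: [2.0, 0.4, -0.6]
width: 0.702
t 1.35 pos mm [470.1 -89.2 222.3] F [ 2.   0.4 -0.6] w 0.702
dp cm [  2.23  -7.81 -29.28] rot [-0.0005  0.0001  0.0002] rows>= 7.3
```

```bash
python3 -m creep '[{"dp":[2.2,-7.8,-29.3],"rotation":[0,0,0],"grip":6},{"dp":[2.2,-7.8,-29.3],"rotation":[0,0,0],"grip":6},{"dp":[2.2,-7.8,-29.3],"rotation":[0,0,0],"grip":6},{"dp":[2.2,-7.8,-29.3],"rotation":[0,0,0],"grip":6},{"dp":[2.2,-7.8,-29.3],"rotation":[0,0,0],"grip":6}]'; python3 to.py 549 203.3 200 -30
```

```text
time: 1.77
tool_pos: [0.5243, 0.1114, 0.2072]
tcp_rot: [1.583, 0.914, -1.584]
wrist_force: [0.5, -1.2, -0.1]
width: 0.703
t 1.77 pos mm [524.3 111.4 207.2] F [ 0.5 -1.2 -0.1] w 0.703
dp cm [ 0.72 -2.46 -9.19] rot [-0.0001  0.0003  0.0001] rows>= 2.3
```

```bash
python3 -m creep '[{"dp":[0.7,-2.45,-9.2],"rotation":[0,0,0],"grip":6},{"dp":[0.7,-2.45,-9.2],"rotation":[0,0,0],"grip":6},{"dp":[0.7,-2.45,-9.2],"rotation":[0,0,0],"grip":6},{"dp":[0.7,-2.45,-9.2],"rotation":[0,0,0],"grip":6},{"dp":[0.7,-2.45,-9.2],"rotation":[0,0,0],"grip":6}]'; python3 to.py 549 203.3 94 -30
python3 - <<'E'
from h import *
P=[]
for n in('scene','top'):
    p,d=bot.read_camera(n); np.savez(f"pics/{n}1.npz",p=p,d=d)
a=np.load('pics/scene1.npz')['p'][100:220,290:430]; b=np.load('pics/top1.npz')['p'][110:230,150:290]
cv2.imwrite('pics/v1.png',cv2.resize(np.hstack([a,b]),None,fx=2.8,fy=2.8,interpolation=2)[:,:,::-1])
E
```

```text
time: 2.18
tool_pos: [0.5488, 0.2014, 0.1998]
tcp_rot: [1.58, 0.915, -1.584]
wrist_force: [-0.0, -0.7, -0.0]
width: 0.707
t 2.18 pos mm [548.8 201.4 199.8] F [-0.  -0.7 -0. ] w 0.707
dp cm [10.58 -0.07 -0.2 ] rot [0.0015 0.0019 0.0009] rows>= 2.5
```

View pics/v1.png

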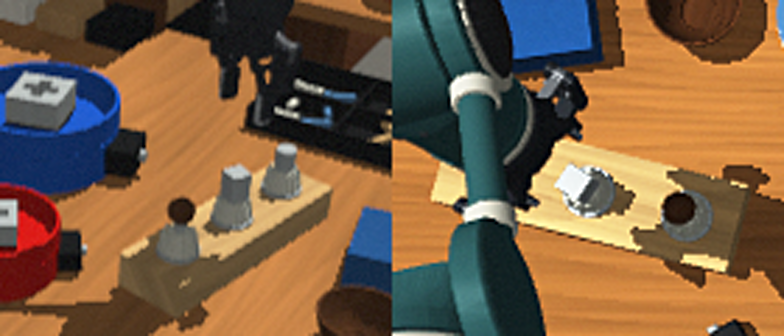

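Run:
```python
from h import *
for n in('top','scene'): print(n,proj(n,[[.549,.203,.186],[.549,.203,.111],[.549,.203,.045]]).round(1))
```

```text
top [[206.3 169.4]
 [214.  174.5]
 [220.  178.4]]
scene [[376.8 140.7]
 [374.4 161.2]
 [372.3 178. ]]
```

Run:
```python
from h import *
c=np.array([.549,.203,.19]); y=np.array([.866,-.5,0])
for n,b in(('top',(170,120,240,200)),('scene',(340,90,420,175))):
    p=np.load(f'pics/{n}1.npz')['p'][:,:,::-1].copy(); S=7
    x0,y0,x1,y1=b; im=cv2.resize(p[y0:y1,x0:x1],None,fx=S,fy=S,interpolation=2)
    for k in(-.03,0,.03):
        u=proj(n,c+k*y)[0]; cv2.circle(im,tuple(int(v) for v in (u-[x0,y0]+.5)*S),5,(0,0,255),-1)
    cv2.imwrite(f'pics/w_{n}.png',im)
```

```text
(no output)
```

View pics/w_top.png

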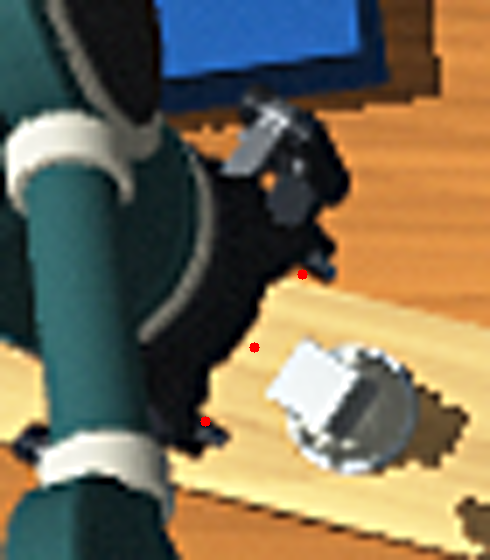

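View pics/w_scene.png

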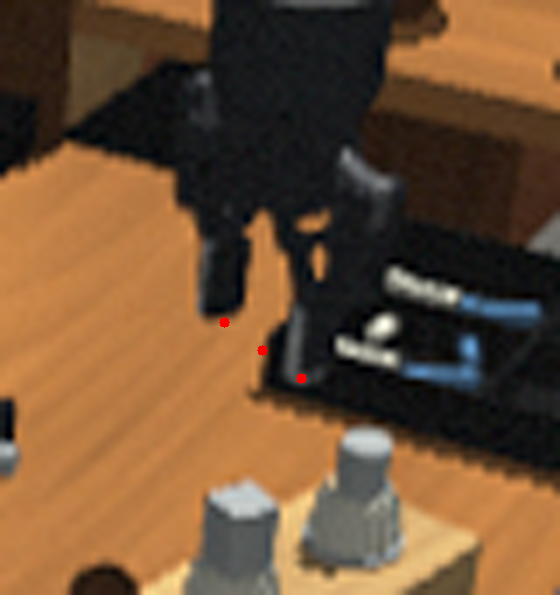

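The projected tip points coincide with the fingertips in both views, and the jaw line is parallel to the head's edge. Descending.

```bash
python3 -m creep '[{"dp":[4,-0.1,-0.1],"rotation":[0,0,0],"grip":6},{"dp":[7,-0.1,-0.1],"rotation":[0,0,0],"grip":6},{"dp":[9,-0.1,-0.1],"rotation":[0,0,0],"grip":6},{"dp":[10.5,-0.1,-0.1],"rotation":[0,0,0],"grip":6},{"dp":[10.5,-0.1,-0.1],"rotation":[0,0,0],"grip":6}]'; python3 to.py 549 203.3 94 -30
```

```text
time: 2.7
tool_pos: [0.5457, 0.1996, 0.0917]
tcp_rot: [1.579, 0.914, -1.593]
wrist_force: [0.0, 0.4, -0.0]
width: 0.701
t 2.7 pos mm [545.7 199.6  91.7] F [ 0.   0.4 -0. ] w 0.701
dp cm [-0.23  0.1  -0.48] rot [-0.0027  0.0059  0.005 ] rows>= 0.1
```

```bash
python3 -m creep '[{"dp":[0,0,0],"rotation":[0,0,0],"grip":6},{"dp":[0,0,0],"rotation":[0,0,0],"grip":6}]'; python3 to.py 549 203.3 94 -30
```

```text
time: 2.87
tool_pos: [0.5499, 0.2018, 0.097]
tcp_rot: [1.586, 0.912, -1.583]
wrist_force: [0.0, 0.0, -0.1]
width: 0.703
t 2.87 pos mm [549.9 201.8  97. ] F [ 0.   0.  -0.1] w 0.703
dp cm [ 0.3  -0.16 -0.09] rot [-0.0019 -0.0013 -0.0014] rows>= 0.1
```

```bash
python3 -m creep '[{"dp":[0,0,0],"rotation":[0,0,0],"grip":6},{"dp":[0,0,0],"rotation":[0,0,0],"grip":6},{"dp":[0,0,0],"rotation":[0,0,0],"grip":6}]'; python3 to.py 549 203.3 94 -30
```

```text
time: 3.12
tool_pos: [0.55, 0.2027, 0.0971]
tcp_rot: [1.586, 0.913, -1.582]
wrist_force: [0.4, 0.9, 0.5]
width: 0.703
t 3.12 pos mm [550.  202.7  97.1] F [0.4 0.9 0.5] w 0.703
dp cm [ 0.31 -0.11 -0.  ] rot [-0.0006 -0.0019 -0.0017] rows>= 0.1
```

```bash
python3 -m creep '[{"dp":[0.3,-0.1,0],"rotation":[0,0,0],"grip":6},{"dp":[0.3,-0.1,0],"rotation":[0,0,0],"grip":3},{"dp":[0.3,-0.1,0],"rotation":[0,0,0],"grip":1.5},{"dp":[0.3,-0.1,0],"rotation":[0,0,0],"grip":1.5},{"dp":[0.3,-0.1,0],"rotation":[0,0,0],"grip":1.5}]' 80; python3 -m creep '[{"dp":[0,0,0],"rotation":[0,0,0],"grip":1.5},{"dp":[0,0,0],"rotation":[0,0,0],"grip":1.5},{"dp":[0,0,0],"rotation":[0,0,0],"grip":1.5},{"dp":[0,0,0],"rotation":[0,0,0],"grip":1.5},{"dp":[0,0,0],"rotation":[0,0,0],"grip":1.5}]';python3 to.py 549 203.3 94 -30
```

```text
time: 3.53
tool_pos: [0.5483, 0.2032, 0.0927]
tcp_rot: [1.584, 0.914, -1.583]
wrist_force: [-0.8, 0.7, 0.7]
width: 0.289
time: 3.95
tool_pos: [0.5483, 0.2031, 0.0928]
tcp_rot: [1.584, 0.914, -1.584]
wrist_force: [0.6, -0.5, 0.5]
width: 0.293
t 3.95 pos mm [548.3 203.1  92.8] F [ 0.6 -0.5  0.5] w 0.293
dp cm [-0.12  0.06 -0.05] rot [-0.0004 -0.0003 -0.0002] rows>= 0.0
```

```bash
python3 -m creep '[{"dp":[-1,0,0],"rotation":[0,0,0],"grip":1.5},{"dp":[-3,0,0],"rotation":[0,0,0],"grip":1.5},{"dp":[-6,0,0],"rotation":[0,0,0],"grip":1.5},{"dp":[-9,0,0],"rotation":[0,0,0],"grip":1.5},{"dp":[-12,0,0],"rotation":[0,0,0],"grip":1.5}]' 100; python3 -m creep '[{"dp":[0,0,0],"rotation":[0,0,0],"grip":1.5},{"dp":[0,0,0],"rotation":[0,0,0],"grip":1.5}]';python3 to.py 571 -184 213 -2.5
```

```text
time: 4.37
tool_pos: [0.547, 0.2027, 0.2131]
tcp_rot: [1.581, 0.915, -1.586]
wrist_force: [0.8, 0.5, -2.8]
width: 0.286
time: 4.53
tool_pos: [0.5493, 0.2035, 0.2151]
tcp_rot: [1.588, 0.913, -1.579]
wrist_force: [-0.9, -0.2, -2.2]
width: 0.288
t 4.53 pos mm [549.3 203.5 215.1] F [-0.9 -0.2 -2.2] w 0.288
dp cm [ 0.17 21.26 32.46] rot [-0.4803 -0.0025 -0.0038] rows>= 9.3
```

```bash
python3 -m creep '[{"dp":[0.1,2,3],"rotation":[-0.06,0,0],"grip":1.5},{"dp":[0.1,4,6],"rotation":[-0.12,0,0],"grip":1.5},{"dp":[0.1,6,9],"rotation":[-0.2,0,0],"grip":1.5},{"dp":[0.1,8,12],"rotation":[-0.28,0,0],"grip":1.5},{"dp":[0.1,10,15],"rotation":[-0.36,0,0],"grip":1.5}]';python3 to.py 571 -184 213 -2.5
```

```text
time: 4.95
tool_pos: [0.5574, 0.0217, 0.2086]
tcp_rot: [1.323, 1.133, -1.33]
wrist_force: [0.8, 0.0, -2.8]
width: 0.29
t 4.95 pos mm [557.4  21.7 208.6] F [ 0.8  0.  -2.8] w 0.29
dp cm [-0.44  4.6  20.1 ] rot [-0.1158  0.0005  0.0052] rows>= 4.9
```

```bash
python3 -m creep '[{"dp":[-0.2,0.8,3.6],"rotation":[-0.03,0,0],"grip":1.5},{"dp":[-0.3,1.7,7.5],"rotation":[-0.06,0,0],"grip":1.5},{"dp":[-0.4,2.6,11.5],"rotation":[-0.09,0,0],"grip":1.5},{"dp":[-0.4,3.5,15.5],"rotation":[-0.116,0,0],"grip":1.5},{"dp":[-0.4,4.2,18.5],"rotation":[-0.116,0,0],"grip":1.5}]';python3 -m creep '[{"dp":[0,0,0],"rotation":[0,0,0],"grip":1.5},{"dp":[0,0,0],"rotation":[0,0,0],"grip":1.5},{"dp":[0,0,0],"rotation":[0,0,0],"grip":1.5}]';python3 to.py 571 -184 180 -2.5
```

```text
time: 5.37
tool_pos: [0.5689, -0.1688, 0.2127]
tcp_rot: [1.243, 1.19, -1.248]
wrist_force: [-0.1, -0.3, -2.7]
width: 0.295
time: 5.62
tool_pos: [0.5694, -0.1656, 0.2132]
tcp_rot: [1.245, 1.19, -1.247]
wrist_force: [-0.3, 0.4, -3.2]
width: 0.292
t 5.62 pos mm [ 569.4 -165.6  213.2] F [-0.3  0.4 -3.2] w 0.292
dp cm [3.31 0.27 1.84] rot [-0.0054 -0.0019  0.0043] rows>= 0.9
```

```bash
python3 -m creep '[{"dp":[2,0.15,1],"rotation":[-0.005,0,0.004],"grip":1.5},{"dp":[4,0.27,1.84],"rotation":[-0.005,0,0.004],"grip":1.5},{"dp":[5,0.27,1.84],"rotation":[-0.005,0,0.004],"grip":1.5},{"dp":[5.3,0.27,1.84],"rotation":[-0.005,0,0.004],"grip":1.5},{"dp":[5.3,0.27,1.84],"rotation":[-0.005,0,0.004],"grip":1.5}]';python3 -m creep '[{"dp":[0,0,0],"rotation":[0,0,0],"grip":1.5},{"dp":[0,0,0],"rotation":[0,0,0],"grip":1.5},{"dp":[0,0,0],"rotation":[0,0,0],"grip":1.5}]';python3 to.py 571 -184 160 -2.5
python3 - <<'E'
from h import *
for n,b in(('scene',(270,160,370,280)),('top',(320,120,420,240))):
    p,d=bot.read_camera(n); np.savez(f"pics/{n}2.npz",p=p,d=d)
    x0,y0,x1,y1=b
    cv2.imwrite(f'pics/x_{n}.png',cv2.resize(p[y0:y1,x0:x1],None,fx=5,fy=5,interpolation=2)[:,:,::-1])
E
```

```text
time: 6.03
tool_pos: [0.5715, -0.1829, 0.1608]
tcp_rot: [1.241, 1.19, -1.239]
wrist_force: [0.8, -0.5, -2.5]
width: 0.291
time: 6.28
tool_pos: [0.5737, -0.1845, 0.1641]
tcp_rot: [1.243, 1.184, -1.236]
wrist_force: [0.4, -0.7, -2.3]
width: 0.292
t 6.28 pos mm [ 573.7 -184.5  164.1] F [ 0.4 -0.7 -2.3] w 0.292
dp cm [ 0.41 -0.27 -0.04] rot [ 0.0013  0.0007 -0.0063] rows>= 0.1
```

View pics/x_scene.png

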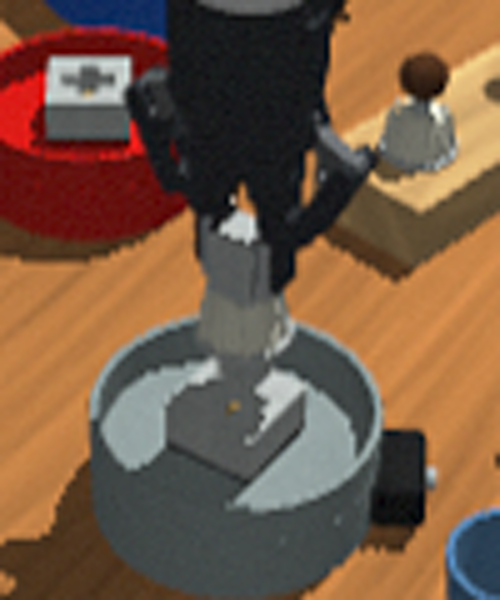

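View pics/x_top.png

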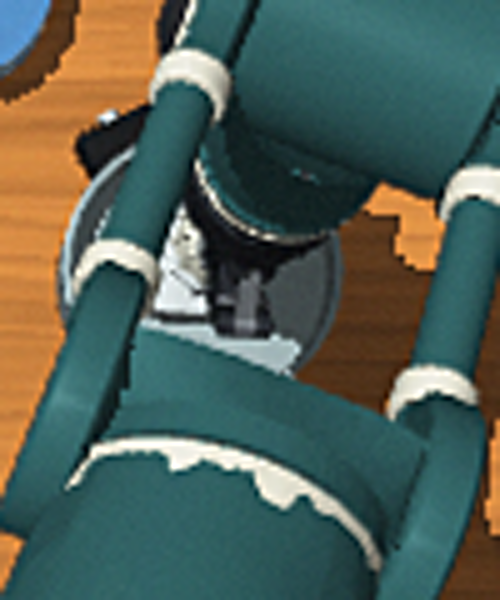

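The scene view (crop 230,350) shows the rotor hanging upright above the small grey boss. The top view is blocked by the arm. I'll fine-align, then lower gently while watching the force.

```bash
python3 -m creep '[{"dp":[0.4,-0.27,0.03],"rotation":[0,0,-0.006],"grip":1.5},{"dp":[0.4,-0.27,0.03],"rotation":[0,0,-0.006],"grip":1.5},{"dp":[0.4,-0.27,0.03],"rotation":[0,0,-0.006],"grip":1.5},{"dp":[0.4,-0.27,0.03],"rotation":[0,0,-0.006],"grip":1.5},{"dp":[0.4,-0.27,0.03],"rotation":[0,0,-0.006],"grip":1.5}]';python3 to.py 571 -184.7 150 -2.5
python3 - <<'E'
from h import *
s=bot.read_state(); print(R.from_rotvec(s['tcp_rot']).as_matrix().round(4))
p,d=bot.read_camera('scene'); np.savez('pics/scene3.npz',p=p,d=d)
P=cloud('scene',d); P0=cloud('scene',np.load('pics/scene0.npz')['d'])
zc=s['tool_pos'][2]
print('flange z',zc-.0478)
# points near rotor
m=(np.hypot(P[...,0]-.571,P[...,1]+.184)<.04)&(P[...,2]>.085)
for lo,hi in((.085,.1),(.1,.112),(.112,.119),(.12,.135),(.135,.15),(.15,.18)):
    k=m&(P[...,2]>lo)&(P[...,2]<hi); v,u=np.nonzero(k)
    if len(u): print(lo,hi,len(u),'u',u.min(),u.max(),'v',v.min(),v.max(),(P[k].mean(0)*1000).round(1))
print('axis cols',proj('scene',[[.571,-.184,z] for z in(.074,.1,.117,.13,.16)]).round(1).tolist())
E
```

```text
time: 6.8
tool_pos: [0.57, -0.185, 0.1586]
tcp_rot: [1.24, 1.19, -1.242]
wrist_force: [-0.5, -0.0, -1.9]
width: 0.288
t 6.8 pos mm [ 570.  -185.   158.6] F [-0.5 -0.  -1.9] w 0.288
dp cm [ 0.86  0.1  -0.03] rot [ 0.0005 -0.      0.002 ] rows>= 0.2
[[-2.000e-03  9.991e-01 -4.310e-02]
 [ 1.000e-04 -4.310e-02 -9.991e-01]
 [-1.000e+00 -2.000e-03 -0.000e+00]]
flange z 0.11078653055078536
0.085 0.1 25 u 312 322 v 234 237 [ 576.4 -194.4   95.1]
0.1 0.112 4 u 312 320 v 234 234 [ 573.9 -200.5  103.5]
0.112 0.119 70 u 307 326 v 225 234 [ 578.  -199.7  115.6]
0.12 0.135 102 u 308 325 v 219 232 [ 576.5 -197.2  127.1]
0.135 0.15 79 u 309 324 v 216 225 [ 574.8 -196.7  141.6]
0.15 0.18 223 u 308 327 v 204 220 [ 574.5 -192.8  167.9]
axis cols [[317.1, 238.5], [317.2, 231.1], [317.3, 226.1], [317.4, 222.2], [317.6, 212.9]]
```

```bash
python3 -m creep '[{"dp":[0.6,0.1,-0.03],"rotation":[0,0,0],"grip":1.5},{"dp":[1.0,0.1,-0.03],"rotation":[0,0,0],"grip":1.5},{"dp":[1.2,0.1,-0.03],"rotation":[0,0,0],"grip":1.5},{"dp":[1.2,0.1,-0.03],"rotation":[0,0,0],"grip":1.5},{"dp":[1.2,0.1,-0.03],"rotation":[0,0,0],"grip":1.5}]';python3 to.py 571 -184.7 140 -2.5
```

```text
time: 7.27
tool_pos: [0.5707, -0.1845, 0.1461]
tcp_rot: [1.24, 1.191, -1.243]
wrist_force: [0.5, -0.2, -2.0]
width: 0.291
t 7.27 pos mm [ 570.7 -184.5  146.1] F [ 0.5 -0.2 -2. ] w 0.291
dp cm [0.61 0.03 0.02] rot [ 0.0007 -0.0003  0.003 ] rows>= 0.1
```

```bash
python3 -m creep '[{"dp":[0.15,0,0],"rotation":[0,0,0],"grip":1.5},{"dp":[0.3,0,0],"rotation":[0,0,0],"grip":1.5},{"dp":[0.4,0,0],"rotation":[0,0,0],"grip":1.5},{"dp":[0.4,0,0],"rotation":[0,0,0],"grip":1.5}]' 110;python3 to.py 571 -184.7 140 -2.5; python3 -m creep '[{"dp":[0.15,0,0],"rotation":[0,0,0],"grip":1.5},{"dp":[0.3,0,0],"rotation":[0,0,0],"grip":1.5},{"dp":[0.4,0,0],"rotation":[0,0,0],"grip":1.5},{"dp":[0.4,0,0],"rotation":[0,0,0],"grip":1.5}]';python3 to.py 571 -184.7 130 -2.5
```

```text
time: 7.6
tool_pos: [0.5709, -0.1846, 0.1424]
tcp_rot: [1.24, 1.19, -1.242]
wrist_force: [-0.5, -0.2, -2.6]
width: 0.288
t 7.6 pos mm [ 570.9 -184.6  142.4] F [-0.5 -0.2 -2.6] w 0.288
dp cm [0.24 0.01 0.01] rot [ 0.0006 -0.0001  0.0023] rows>= 0.1
time: 7.93
tool_pos: [0.5708, -0.1846, 0.1383]
tcp_rot: [1.24, 1.191, -1.243]
wrist_force: [0.5, 0.1, -2.3]
width: 0.283
t 7.93 pos mm [ 570.8 -184.6  138.3] F [ 0.5  0.1 -2.3] w 0.283
dp cm [0.83 0.03 0.01] rot [ 0.0006 -0.0002  0.0025] rows>= 0.2
```

The stem end should be about 7 mm into the slot, and the force hasn't changed. Continuing.

```bash
python3 -m creep '[{"dp":[0.2,0,0],"rotation":[0,0,0],"grip":1.5},{"dp":[0.4,0,0],"rotation":[0,0,0],"grip":1.5},{"dp":[0.6,0,0],"rotation":[0,0,0],"grip":1.5},{"dp":[0.6,0,0],"rotation":[0,0,0],"grip":1.5}]' 110;python3 to.py 571 -184.7 130 -2.5; python3 -m creep '[{"dp":[0.2,0,0],"rotation":[0,0,0],"grip":1.5},{"dp":[0.4,0,0],"rotation":[0,0,0],"grip":1.5},{"dp":[0.6,0,0],"rotation":[0,0,0],"grip":1.5},{"dp":[0.6,0,0],"rotation":[0,0,0],"grip":1.5}]';python3 to.py 571 -184.7 121.8 -2.5
```

```text
time: 8.27
tool_pos: [0.5711, -0.1847, 0.1326]
tcp_rot: [1.24, 1.19, -1.242]
wrist_force: [-0.7, 0.4, 0.9]
width: 0.289
t 8.27 pos mm [ 571.1 -184.7  132.6] F [-0.7  0.4  0.9] w 0.289
dp cm [ 0.26 -0.01 -0.  ] rot [0.0006 0.0001 0.0018] rows>= 0.1
time: 8.6
tool_pos: [0.5712, -0.1847, 0.1268]
tcp_rot: [1.24, 1.19, -1.242]
wrist_force: [-1.1, -0.2, 4.2]
width: 0.287
t 8.6 pos mm [ 571.2 -184.7  126.8] F [-1.1 -0.2  4.2] w 0.287
dp cm [ 0.5  -0.02 -0.  ] rot [0.0006 0.0002 0.0015] rows>= 0.1
```

```bash
python3 -m creep '[{"dp":[0.2,0,0],"rotation":[0,0,0],"grip":1.5},{"dp":[0.4,0,0],"rotation":[0,0,0],"grip":1.5},{"dp":[0.5,0,0],"rotation":[0,0,0],"grip":1.5},{"dp":[0.5,0,0],"rotation":[0,0,0],"grip":1.5}]';python3 to.py 571 -184.7 121.8 -2.5; python3 -m creep '[{"dp":[0.05,0,0],"rotation":[0,0,0],"grip":1.5},{"dp":[0.1,0,0],"rotation":[0,0,0],"grip":1.5},{"dp":[0.1,0,0],"rotation":[0,0,0],"grip":1.5}]';python3 to.py 571 -184.7 121.8 -2.5
```

```text
time: 8.93
tool_pos: [0.5712, -0.1848, 0.1219]
tcp_rot: [1.24, 1.189, -1.242]
wrist_force: [-2.6, 0.7, 5.7]
width: 0.291
t 8.93 pos mm [ 571.2 -184.8  121.9] F [-2.6  0.7  5.7] w 0.291
dp cm [ 0.01 -0.02 -0.  ] rot [0.0006 0.0002 0.0014] rows>= 0.0
time: 9.18
tool_pos: [0.5713, -0.1847, 0.1217]
tcp_rot: [1.24, 1.189, -1.242]
wrist_force: [-3.2, 1.8, 8.9]
width: 0.287
t 9.18 pos mm [ 571.3 -184.7  121.7] F [-3.2  1.8  8.9] w 0.287
dp cm [-0.01 -0.03 -0.  ] rot [0.0006 0.0002 0.0014] rows>= 0.0
```

```bash
python3 -m creep '[{"dp":[0.1,0,0],"rotation":[0,0,0],"grip":1.5},{"dp":[0.2,0,0],"rotation":[0,0,0],"grip":1.5},{"dp":[0.2,0,0],"rotation":[0,0,0],"grip":1.5}]';python3 to.py 571 -184.7 121.8 -2.5
python3 - <<'E'
from h import *
p,d=bot.read_camera('scene'); np.savez('pics/scene4.npz',p=p,d=d)
cv2.imwrite('pics/y_scene.png',cv2.resize(p[180:280,270:370],None,fx=6,fy=6,interpolation=2)[:,:,::-1])
E
```

```text
time: 9.43
tool_pos: [0.5713, -0.1848, 0.1217]
tcp_rot: [1.24, 1.189, -1.242]
wrist_force: [-7.9, 2.7, 19.3]
width: 0.286
t 9.43 pos mm [ 571.3 -184.8  121.7] F [-7.9  2.7 19.3] w 0.286
dp cm [-0.01 -0.04 -0.  ] rot [0.0007 0.0003 0.0014] rows>= 0.0
```

View pics/y_scene.png

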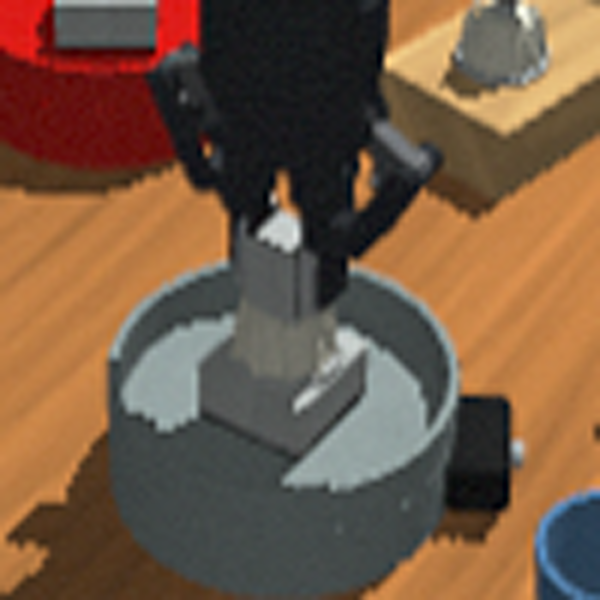

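The flange sits on the boss (crop 285,370), with a hard stop at z = 121.7 mm against 121.8 expected. There is a small sideways push of 8 N, so I'll relieve it and check that it holds.

```bash
python3 -m creep '[{"dp":[0,-0.05,0],"rotation":[0,0,0],"grip":1.5},{"dp":[0,-0.1,0],"rotation":[0,0,0],"grip":1.5},{"dp":[0,-0.1,0],"rotation":[0,0,0],"grip":1.5},{"dp":[0,-0.1,0],"rotation":[0,0,0],"grip":1.5},{"dp":[0,-0.1,0],"rotation":[0,0,0],"grip":1.5}]'; python3 -m creep '[{"dp":[0,0,0],"rotation":[0,0,0],"grip":1.5},{"dp":[0,0,0],"rotation":[0,0,0],"grip":1.5},{"dp":[0,0,0],"rotation":[0,0,0],"grip":1.5},{"dp":[0,0,0],"rotation":[0,0,0],"grip":1.5},{"dp":[0,0,0],"rotation":[0,0,0],"grip":1.5}]'
python3 - <<'E'
from h import *
print(bot.read_state()['torque'].round(2))
p,d=bot.read_camera('scene'); P=cloud('scene',d)
m=(np.hypot(P[...,0]-.571,P[...,1]+.184)<.045)&(d>0)
b=m&(P[...,2]>.066)&(P[...,2]<.095)
v,u=np.nonzero(m&(P[...,2]>.071)&(P[...,2]<.0765)); print(len(u),np.percentile(P[m&(abs(P[...,2]-.077)<.004)][:,2],[5,25,50,75,95]).round(4))
cv2.imwrite('pics/end.png',p[:,:,::-1])
E
```

```text
time: 9.9
tool_pos: [0.5712, -0.1848, 0.1217]
tcp_rot: [1.241, 1.188, -1.24]
wrist_force: [-4.4, 3.2, 16.3]
width: 0.291
time: 10.32
tool_pos: [0.5712, -0.1848, 0.1217]
tcp_rot: [1.241, 1.188, -1.24]
wrist_force: [-5.0, 2.5, 17.1]
width: 0.287
[0.48 1.2  0.02]
95 [0.0734 0.0745 0.0759 0.0787 0.0803]
```

View pics/end.png

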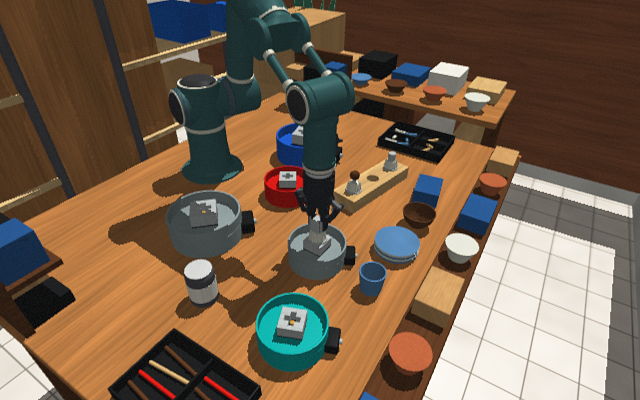

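Steady for over half a second: the pose hasn't changed and the down-press is about 17 N at the wrist. Everything else is in place, with both round rotors in the block at (353,180) and (391,158). Handing in.

```bash
python3 -c "
from workcell import bot
print(bot.finish_job()); s=bot.read_state(); print(s['time'],s['tool_pos'],s['wrist_force'])"
```

```text
the job is handed in; nothing more can be done
None
the job is handed in; nothing more can be done
```

I took the square-headed rotor from the block's middle hole, turned it about 27° to line up with the slot, and slid it home in the small grey mill. I handed the job in at about 10.4 s, with the gripper still holding the rotor (110 N grip) and pressing it down.

**Seating:** The ejector spring engaged at the expected height. The rotor came to a hard stop with the TCP at 121.7 mm; the measured geometry predicted 121.8 mm. That height stayed the same over the last 0.9 s while the wrist read about 17 N of upward reaction, against the 9 N spring.

**Surroundings:** In the last scene picture both round-headed rotors were still in the block and nothing else had visibly moved.

**Checks that disagreed or were missing:**
- The two cameras differed by about 3 mm on the boss position. I aimed at the midpoint, and it went in without jamming.
- A side force of about 5 N remained at the end, down from 8 N after I eased it.
- The arm blocked the top camera over the mill, so I checked that the rotor was fully home only by force, height and the scene camera.

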